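# Find the loose bolt in the microscope clamp rail

### The arm

A 6-joint arm with a two-finger parallel gripper is mounted at the origin on the work surface. World frame = base frame: x ahead of the robot, y to its left, z up, the work surface at z = 0. Lengths are in mm, angles in rad, forces in N, time in s.
With the tool pointing down it reaches from about 350 to 875 mm from the base axis. Payload 4.2 kg.
Tool frame: the origin (TCP) lies midway between the tips of the shut fingers; the grasp point (between the pads) lies behind it (arm.tcp_to_grasp is the z of the grasp point in the tool frame, in mm); z points along the fingers, y is the direction in which the jaws open and shut (so a half turn about z gives the same grasp; the last joint's range is limited). The gripper opens to 85 mm and grips with 20 to 120 N. Pads are 22 mm wide; open, the fingers measure 114 mm over their backs; the gripper's body (76 mm by 85 mm) begins 54 mm behind the grasp point. The pads swing forward as they close: fully open they stand 13 mm farther back than shut.
Start: joints at [-0.915, 0.385, 0.008, 0, -1.194, -0.259], TCP at [241.556, -576.411, 231.312] pointing down, gripper open.
Joint ranges: [-3.14, 3.14], [-1.21, 2.06], [-1.07, 1.41], [-3.16, 2.05], [-2.99, -0.16], [-3.1, 3.1]. Speed limits (rad/s): [2.79, 2.79, 3.14, 3.14, 3.14, 3.14].

### API

Orientations are given as a unit quaternion [x, y, z, w].
In Python, from bench import arm, optics, job_done gives the robot as it stands.
- The arm moves only by the tool carry_out, never from a script. Its argument "increments" is a list that holds one entry, the list of rows, each a list of 7 numbers: the shift along the world's x, y, z in m, then the turn, a rotation vector about the world's x, y, z in degrees, then the closure, from -1 (fully open) to 1 (shut). In form: [[[x, y, z, ax, ay, az, fingers], ...]]. A call has 1 to 5 rows; each row shifts and turns the commanded pose from where the row before left it; what a row does not reach is not made up. A row lasts 1/10 s, in which the tool goes at most 50 mm and 8.59 degrees, less where a joint would pass 70% of its speed; a pose out of reach is approached as far as the arm can. A call is refused whole if a number of a shift passes 0.05 or a number of a turn 8.59, either way. A call with a gripper value outside its range is refused whole. The fingers move at their own pace and stop on an object; the grip force is fixed at half the most. Time passes only in rows, so rows that do not move let the fingers close. It gives the time, the measured TCP pose, the force and the opening at its end, in the units of the state.
- arm.read_state(): the state, without advancing time (a new reading comes with each control period).
- optics.get_image(name): name is "scene" or "top" or "wrist"; returns a dict with "color" (420x560x3 uint8, red, green, blue), "fx", "fy", "cx", "cy" (pixels), "distortion" ([k1, k2, p1, p2, k3] as OpenCV has them; the pictures are not rectified), "rvec" (rotation vector, rad) and "tvec" (3), from world to camera coordinates, as OpenCV has them. Camera axes: x right, y down, z forward; pixel columns grow to the right and rows downward; lengths in mm; the calibration is good to about 2 mm. A picture is of the moment at which its call begins. There is no depth.
- job_done(): hands the job in, once; it reports no verdict.
The state is a dict: "clock": time; "joints": joint angles; "joint_vel": joint speeds; "joint_efforts": joint torques, N m; "position": TCP position; "ee_rot": TCP orientation; "contact_force": force on the tool from outside, world axes, zero at the start; "wrist_torque": the same for the moment, N m; "gripper_width": finger opening in mm.
Only numpy, scipy, OpenCV 4.12 (cv2) and the standard library are available. Lean on these libraries where they do the work, as an engineer would, in place of code of your own. Each camera call takes 0.05 s, during which the arm holds its last target.

### The job

Pull the snapped-on grey guard straight up off the clamp rail and set it down upright on its feet, lengthwise in the middle of the black mat. Then tap the bolts lightly from above to find the loose one, pressing it until it has sunk fully, and lift the hinged keeper cap around that bolt, and no other, by its front lug to at least 45 degrees. Finish while still holding that cap open with the gripper; leave the eyepiece and the dish between rail and mat where they are.

Things in the scene. Friction and masses are not known exactly. Their poses are not given: they have to be found in the camera images.
- rail: Fixed grey-painted clamp rail, 120 (x) by 210 (y) by 22 mm high, a white stage plate with a dark window behind it (+x). On either side of the bench. Origin: on the bench, under the guard's centre, midway along the rail; y runs along the bolt row, -x (towards the robot) is the side of the lugs. Bolts at y = +80 (a), 0 (b), -80 mm (c), x = -2 mm.
- guard: Loose grey plastic guard, 0.16 kg, an upside-down U over the rail: top plate 60 (x) by 236 (y) mm at 60 to 64 mm height, a leg 8 mm thick at each end standing on the bench, a central rib on top. Starts snapped on by a spring detent in each rail end: a straight pull up of about 15 N frees it; lift 60 mm or more before moving sideways. Origin: centre, at the level of its feet.
- guard_rib (a point): Centre of the guard's gripping rib, 78 mm above the guard's feet: 12 mm thick (x), 70 mm long (y), from 64 to 91 mm height. Pinch it across the guard's x (12 mm).
- mat: Fixed flat black rubber mat, 140 (x) by 300 (y) by 3 mm thick, on the other side of the bench from the rail. Origin: centre of its underside; its long side is y.
- head_a (a point): Centre of the flat top of bolt a (at the rail's +y end): dark steel head, 20 mm across, its top 40 mm above the bench, standing through the window of its keeper (12 mm proud of it). Moves down with the bolt. All three look alike.
- bolt_a (a joint): How far bolt a has sunk (m), 0 at the start. A tight bolt gives under 1.5 mm; the loose one (any of the three) sinks about 6.5 mm under 2 to 3 N, then meets a hard stop, and stays down.
- head_b (a point): Centre of the flat top of bolt b (at the middle): dark steel head, 20 mm across, its top 40 mm above the bench, standing through the window of its keeper (12 mm proud of it). Moves down with the bolt. All three look alike.
- bolt_b (a joint): How far bolt b has sunk (m), 0 at the start. A tight bolt gives under 1.5 mm; the loose one (any of the three) sinks about 6.5 mm under 2 to 3 N, then meets a hard stop, and stays down.
- head_c (a point): Centre of the flat top of bolt c (at the rail's -y end): dark steel head, 20 mm across, its top 40 mm above the bench, standing through the window of its keeper (12 mm proud of it). Moves down with the bolt. All three look alike.
- bolt_c (a joint): How far bolt c has sunk (m), 0 at the start. A tight bolt gives under 1.5 mm; the loose one (any of the three) sinks about 6.5 mm under 2 to 3 N, then meets a hard stop, and stays down.
- lug_a (a point): Centre of keeper a's lifting lug: aluminium block 14 (x) by 40 (y) by 34 mm high on the keeper's free front edge, 52 mm in front (-x) of the bolt, 22 to 56 mm above the bench when shut, hanging 7 mm clear in front of the rail. 4 mm wider than the keeper: pinch it across its ends (40 mm, along y) from above; it can turn between the fingers as it rises. 40 mm free between lugs.
- hinge_a (a point): Hinge axis of keeper a, 26 mm above the bench, 34 mm behind (+x) the bolt, parallel to the rail's y. The lug's centre is 86 mm in front of it and 13 mm above it.
- keeper_a (a joint): Opening angle of keeper a (rad): the hinged aluminium cap plate (36 mm wide, 4 mm thick) around bolt a's head. 0 = shut, 1.5 = fully up; the lug rises and swings back over the bolt. A weak spring and its weight shut it when let go (about 1 N at the lug).
- lug_b (a point): Centre of keeper b's lifting lug: aluminium block 14 (x) by 40 (y) by 34 mm high on the keeper's free front edge, 52 mm in front (-x) of the bolt, 22 to 56 mm above the bench when shut, hanging 7 mm clear in front of the rail. 4 mm wider than the keeper: pinch it across its ends (40 mm, along y) from above; it can turn between the fingers as it rises. 40 mm free between lugs.
- hinge_b (a point): Hinge axis of keeper b, 26 mm above the bench, 34 mm behind (+x) the bolt, parallel to the rail's y. The lug's centre is 86 mm in front of it and 13 mm above it.
- keeper_b (a joint): Opening angle of keeper b (rad): the hinged aluminium cap plate (36 mm wide, 4 mm thick) around bolt b's head. 0 = shut, 1.5 = fully up; the lug rises and swings back over the bolt. A weak spring and its weight shut it when let go (about 1 N at the lug).
- lug_c (a point): Centre of keeper c's lifting lug: aluminium block 14 (x) by 40 (y) by 34 mm high on the keeper's free front edge, 52 mm in front (-x) of the bolt, 22 to 56 mm above the bench when shut, hanging 7 mm clear in front of the rail. 4 mm wider than the keeper: pinch it across its ends (40 mm, along y) from above; it can turn between the fingers as it rises. 40 mm free between lugs.
- hinge_c (a point): Hinge axis of keeper c, 26 mm above the bench, 34 mm behind (+x) the bolt, parallel to the rail's y. The lug's centre is 86 mm in front of it and 13 mm above it.
- keeper_c (a joint): Opening angle of keeper c (rad): the hinged aluminium cap plate (36 mm wide, 4 mm thick) around bolt c's head. 0 = shut, 1.5 = fully up; the lug rises and swings back over the bolt. A weak spring and its weight shut it when let go (about 1 N at the lug).
- eyepiece: Loose black microscope eyepiece standing on the bench between rail and mat, 42 mm wide, 44 mm high. Leave alone. Origin: its underside middle.
- dish: Loose closed white dish, 57 mm wide, 16 mm high, on the bench beyond the eyepiece. Leave alone. Origin: its underside middle.
Not all that is in view belongs to the job. Leave any pink look-alike of the guard alone.

How it is judged (in metres and radians):
On the way, in this order (a step that is already met when the one before it is completed fails the run):
1. the guard is off the rail and stands released on the mat (horizontal distance between guard and mat below 0.045 m and angle between the y axis of guard and the y axis of mat, either way round below 0.3 rad and height (world z) of guard below 0.01 m and angle between guard's own z axis and vertical below 0.1 rad and linear speed of guard below 0.03 m/s and contact force between each of the arm, the fingers and guard below 0.1 N), for 0.2 s.
2. the loose bolt has been tapped down (value of joint any of bolt_a, bolt_b, bolt_c above 0.004 m), for 0.1 s.
At the end, for the whole second after the job is handed in: Guard upright, at rest and untouched on the mat (centre within 45 mm, lengthwise within 0.3 rad); loose bolt sunk over 4 mm; the keeper around it held by the fingers alone at over 0.7 rad; the other two keepers under 0.15 rad (all of step 1 and ((value of joint bolt_a above 0.004 m and value of joint keeper_a above 0.7 rad and contact force between the fingers and keeper_a above 0.3 N and contact force between guard and keeper_a below 0.05 N and value of joint each of keeper_b, keeper_c below 0.15 rad) or (value of joint bolt_b above 0.004 m and value of joint keeper_b above 0.7 rad and contact force between the fingers and keeper_b above 0.3 N and contact force between guard and keeper_b below 0.05 N and value of joint each of keeper_a, keeper_c below 0.15 rad) or (value of joint bolt_c above 0.004 m and value of joint keeper_c above 0.7 rad and contact force between the fingers and keeper_c above 0.3 N and contact force between guard and keeper_c below 0.05 N and value of joint each of keeper_a, keeper_b below 0.15 rad))); the arm keeps its last pose, push and grip.
It fails at once if a keeper is raised whose bolt has not been found loose ((value of joint keeper_a above 0.3 rad and value of joint bolt_a below 0.0035 m) or (value of joint keeper_b above 0.3 rad and value of joint bolt_b below 0.0035 m) or (value of joint keeper_c above 0.3 rad and value of joint bolt_c below 0.0035 m)).
It fails at once if a bolt is struck or pressed hard (over 90 N) (contact force between the fingers and bolt_a above 90 N or contact force between the fingers and bolt_b above 90 N or contact force between the fingers and bolt_c above 90 N).
It fails at once if the guard is dropped or thrown (linear speed of guard above 0.9 m/s and contact force between the fingers and guard below 0.1 N).
It fails at once if a bystander is pushed more than 30 mm (distance of any of eyepiece, dish from where it was at the start of the episode above 0.03 m).
It also fails if it takes over 61 s, if anything falls off the work surface, if the arm or the gripper's body presses on something with over 40 N, if the wrist force passes 120 N, or if a joint passes its speed limit or range.

## Working session

There is one attempt and no reset: what is moved stays moved. The work goes in short steps, Python scripts to look and compute and a tool call to move; the robot and the scene stay as the last step left them, time stands still between calls to the robot, and variables do not carry over. Pictures are saved under pics/ and viewed, and the job is handed in when it is done.

Besides the shell and the picture viewer there is one more tool, called after "Request:" as name([rows], argument=value, ...), one row to a line, values as JSON. carry_out: Moves the arm, as the interface text tells. Its arguments: {"type":"object","properties":{"increments":{"type":"array","items":{"type":"array","items":{"type":"array","items":{"type":"number"}}}}},"required":["increments"]}

```bash
mkdir -p pics; ls; python3 - <<'E'
from bench import arm, optics
import cv2
print(arm.read_state(), arm.tcp_to_grasp)
for n in ("scene","top","wrist"):
    d=optics.get_image(n); cv2.imwrite(f"pics/{n}0.png",d["color"][:,:,::-1])
    print(n,{k:d[k] for k in d if k!="color"})
E
```

```text
pics
{'clock': 0.0, 'joints': array([-9.15394884e-01,  3.85557491e-01,  6.61836545e-03, -5.08436544e-04,
       -1.19400599e+00, -2.58585997e-01]), 'joint_vel': array([-0.00059295, -0.00073422,  0.00058882, -0.00021744,  0.00321545,
       -0.00066874]), 'joint_efforts': array([ 7.58769274e-04, -3.92280400e+01,  1.88402957e+01,  4.18611065e+00,
       -4.61568357e-03, -5.05251990e-05]), 'position': array([ 241.33395032, -575.8860003 ,  230.21670613]), 'ee_rot': array([-1.97016472e-01,  9.80399561e-01,  1.06840445e-03, -2.62041511e-04]), 'contact_force': array([-0.44669053, -0.07075921, -0.31743386]), 'wrist_torque': array([-0.02375818, -0.00163284, -0.01091712]), 'gripper_width': 85.27052585316392} -18.700000000000003
scene {'fx': 397.7664113736589, 'fy': 397.7664113736589, 'cx': 283.3973686858875, 'cy': 208.35860243534896, 'distortion': array([0.02010655, 0.        , 0.        , 0.        , 0.        ]), 'rvec': array([ 1.72313614,  1.91312743, -0.68275117]), 'tvec': array([  66.05774417, -303.49177558, 1168.53260836])}
top {'fx': 461.588857069257, 'fy': 461.588857069257, 'cx': 283.6368229827417, 'cy': 206.66153281558528, 'distortion': array([0.03748962, 0.        , 0.        , 0.        , 0.        ]), 'rvec': array([ 2.18406396, -2.13432467,  0.15040423]), 'tvec': array([-26.16275802, 480.32037838, 942.53615106])}
wrist {'fx': 301.5992049607143, 'fy': 301.5992049607143, 'cx': 279.953366278125, 'cy': 208.4986354633481, 'distortion': array([-0.0565085,  0.       ,  0.       ,  0.       ,  0.       ]), 'rvec': array([-1.62239652, -2.44080028, -0.41119994]), 'tvec': array([624.69449298, -41.94542565, 380.50662091])}
```

View pics/scene0.png

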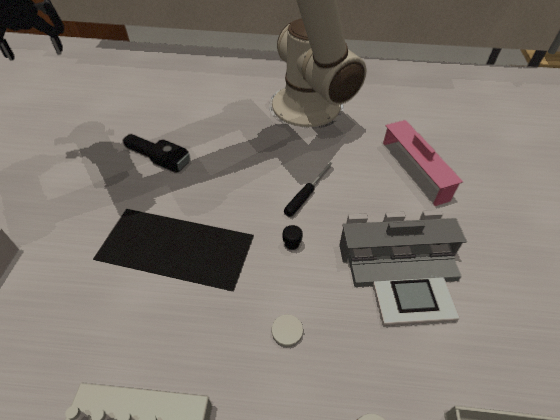

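View pics/top0.png

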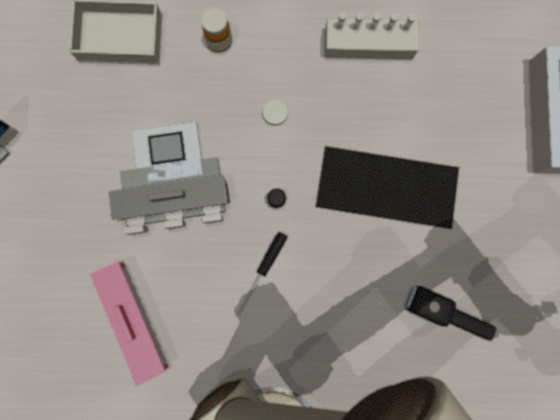

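View pics/wrist0.png

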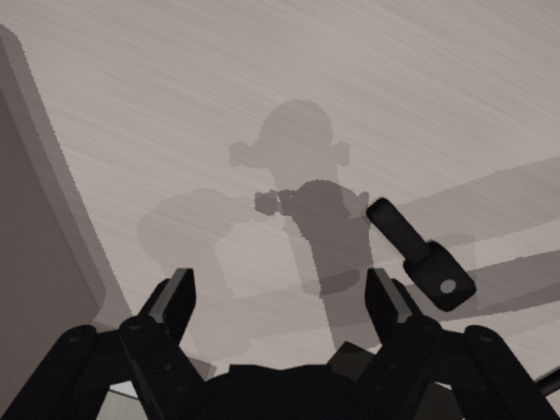

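The top view shows two guard-like things: the grey guard at (168,196) on the rail and the pink look-alike at (127,322). I choose the grey one, which sits over the lugs at (135,226), (173,219) and (211,213). The mat is at (388,187), with other black objects at (277,198) (eyepiece) and (440,305). I'll check this in close crops.

```bash
cat > h.py <<'E'
import numpy as np, cv2
from bench import arm, optics
def cam(d):
    K=np.array([[d["fx"],0,d["cx"]],[0,d["fy"],d["cy"]],[0,0,1.]])
    R=cv2.Rodrigues(np.array(d["rvec"]))[0]; return K,np.array(d["distortion"]),R,np.array(d["tvec"]).reshape(3)
def ray(d,uv,z):
    K,D,R,t=cam(d); uv=np.array(uv,float).reshape(-1,1,2)
    n=cv2.undistortPoints(uv,K,D).reshape(-1,2); v=np.c_[n,np.ones(len(n))]@R; c=-R.T@t
    return c+v*((z-c[2])/v[:,2])[:,None]
def proj(d,P):
    K,D,R,t=cam(d); return cv2.projectPoints(np.array(P,float).reshape(-1,1,3),cv2.Rodrigues(R)[0],t,K,D)[0].reshape(-1,2)
def crop(d,x0,y0,x1,y1,s,fn):
    cv2.imwrite(fn,cv2.resize(d["color"][y0:y1,x0:x1,::-1],None,fx=s,fy=s,interpolation=cv2.INTER_CUBIC))
E
python3 - <<'E'
from h import *
d=optics.get_image("top"); crop(d,95,110,245,245,5,"pics/tc.png")
s=optics.get_image("scene"); crop(s,330,200,480,330,5,"pics/sc.png")
g=cv2.cvtColor(d["color"],cv2.COLOR_RGB2GRAY); m=(g<45).astype(np.uint8); 
cs,_=cv2.findContours(m,0,2)
for c in cs:
    if cv2.contourArea(c)>3000:
        r=cv2.minAreaRect(c);print(r); b=cv2.boxPoints(r);print(ray(d,b,3).round(1), ray(d,[r[0]],3))
E
```

```text
((388.2060546875, 187.3924102783203), (136.129150390625, 60.35596466064453), 9.008502960205078)
[[ 486.4  -86.2    3. ]
 [ 619.6 -105.3    3. ]
 [ 578.5 -400.3    3. ]
 [ 446.9 -376.6    3. ]] [[ 532.31520863 -242.74019839    3.        ]]
```

View pics/tc.png

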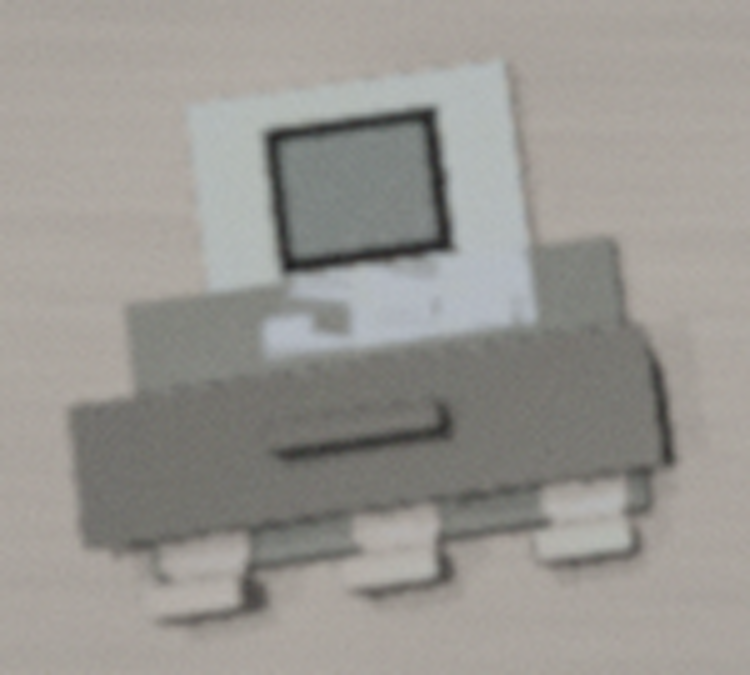

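View pics/sc.png

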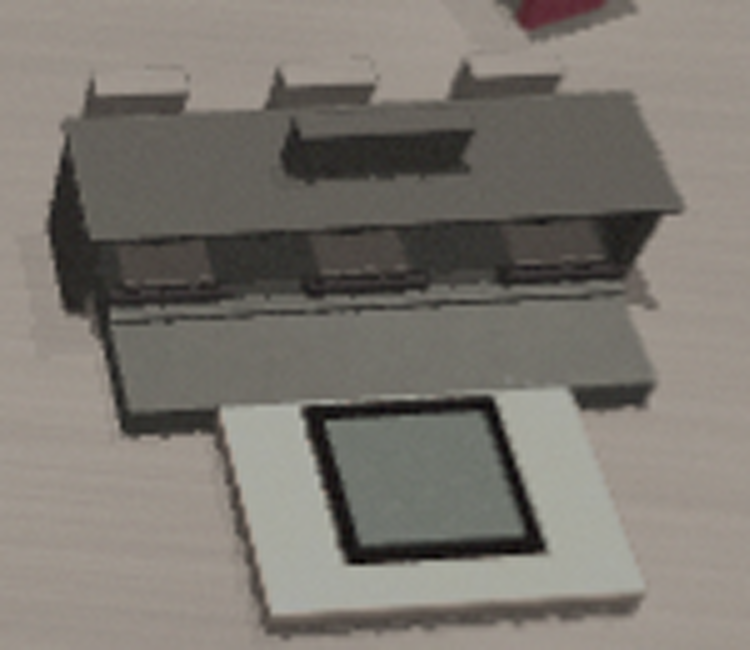

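```bash
python3 - <<'E'
from h import *
d=optics.get_image("top"); s=optics.get_image("scene")
f=lambda c,o:np.array(c)/5-.4+np.array(o)
a=ray(d,f([(68,408),(638,323),(665,467),(85,548)],(95,110)),64)
b=ray(s,f([(68,122),(632,92),(683,210),(95,240)],(330,200)),64)
r=ray(d,f([(268,425),(442,398),(450,436),(280,458)],(95,110)),91)
rs=ray(s,f([(292,120),(474,126),(470,132),(298,140)],(330,200)),91)
l=ray(d,f([(152,618),(240,608),(345,0),(366,590),(438,580),(545,562),(630,551)],(95,110)),56)
for n,q in zip("abrl",(a,b,r,l)): print(n,q.round(1),q.mean(0).round(1))
for q in(a,b):
    for i,j in((0,1),(3,2),(0,3),(1,2)): print(np.linalg.norm(q[i]-q[j]).round(1))
w=lambda p,q: np.arctan2(-(p-q)[0],(p-q)[1])
print("yaw",w(a[0],a[1]),w(a[3],a[2]),w(b[0],b[1]),w(b[1],b[0]),w(b[2],b[3]),w(l[0],l[6]))
import cv2
R=cv2.Rodrigues
from scipy.spatial.transform import Rotation as Ro
print(Ro.from_quat(arm.read_state()["ee_rot"]).as_matrix().round(3))
E
```

```text
a [[499.7 341.4  64. ]
 [540.7 112.7  64. ]
 [481.3  99.4  64. ]
 [442.9 330.6  64. ]] [491.1 221.   64. ]
b [[484.2 101.4  64. ]
 [442.6 331.6  64. ]
 [501.  340.6  64. ]
 [540.9 111.8  64. ]] [492.2 221.4  64. ]
r [[490.7 253.   91. ]
 [503.1 185.4  91. ]
 [488.  181.5  91. ]
 [477.6 247.6  91. ]] [489.9 216.9  91. ]
l [[415.8 304.8  56. ]
 [420.6 269.8  56. ]
 [676.8 241.4  56. ]
 [429.1 219.5  56. ]
 [433.8 190.7  56. ]
 [442.1 147.7  56. ]
 [447.4 113.3  56. ]] [466.5 212.4  56. ]
232.3
234.4
57.8
60.8
233.9
232.2
57.7
59.2
yaw 0.17743640717757767 0.1648386118544547 -2.9628306440576555 0.17876200953213794 0.17242032101198548 0.16371295167358277
[[-0.922 -0.386 -0.   ]
 [-0.386  0.922  0.   ]
 [ 0.     0.    -1.   ]]
```

Request:
carry_out([
  [[0.015,0.045,0.01,0,0,4.5,-1],[0.015,0.045,0.01,0,0,4.5,-1],[0.015,0.045,0,0,0,4.5,-1],[0.015,0.045,0,0,0,4.5,-1],[0.015,0.045,0,0,0,4.5,-1]],
])

```text
clock: 0.85
position: [316.8, -349.7, 251.5]
ee_rot: [-0.386, 0.923, -0.0, 0.0]
contact_force: [1.6, 0.1, -0.6]
gripper_width: 85.6
```

Request:
carry_out([
  [[0.015,0.045,0,0,0,4.5,-1],[0.015,0.045,0,0,0,4.5,-1],[0.015,0.045,0,0,0,4.5,-1],[0.015,0.045,0,0,0,4.5,-1],[0.015,0.045,0,0,0,4.5,-1]],
])

```text
clock: 1.35
position: [391.7, -124.5, 251.8]
ee_rot: [-0.559, 0.829, -0.0, 0.001]
contact_force: [0.1, -0.8, -0.0]
gripper_width: 85.4
```

Request:
carry_out([
  [[0.015,0.045,0,0,0,4.5,-1],[0.015,0.045,0,0,0,4.5,-1],[0.015,0.045,0,0,0,4.5,-1],[0.015,0.045,0,0,0,4.5,-1],[0.015,0.045,0,0,0,4.5,-1]],
])

```text
clock: 1.85
position: [466.7, 100.7, 251.7]
ee_rot: [0.71, -0.704, 0.0, -0.0]
contact_force: [1.0, -0.5, -0.4]
gripper_width: 85.6
```

Request:
carry_out([
  [[0.008,0.04,-0.02,0,0,3.2,-1],[0.008,0.04,-0.02,0,0,3.2,-1],[0.0088,0.0405,-0.02,0,0,3.2,-1],[0,0,-0.01,0,0,0,-1]],
])

```text
clock: 2.25
position: [491.7, 222.8, 179.1]
ee_rot: [0.767, -0.642, -0.0, 0.001]
contact_force: [0.6, -0.6, 0.1]
gripper_width: 85.9
```

```bash
python3 - <<'E'
from h import *
w=optics.get_image("wrist"); cv2.imwrite("pics/w1.png",w["color"][:,:,::-1])
d=optics.get_image("top"); crop(d,95,110,245,245,5,"pics/tc1.png")
c,s=np.cos(.172),np.sin(.172)
P=[[491.5+c*x-s*y,221.2+s*x+c*y,z] for x,y,z in [(6,35,91),(-6,35,91),(6,-35,91),(-6,-35,91),(30,118,64),(-30,118,64),(30,-118,64),(-30,-118,64)]]
print(proj(w,P).round(0)); st=arm.read_state(); print(st["position"],st["joints"])
from scipy.spatial.transform import Rotation as Ro
m=Ro.from_quat(st["ee_rot"]).as_matrix();print(np.degrees(np.arctan2(m[1,1],m[0,1])))
E
```

```text
[[274. 252.]
 [288. 252.]
 [273. 171.]
 [289. 171.]
 [251. 312.]
 [309. 312.]
 [243.  59.]
 [320.  59.]]
[490.24627362 219.17600001 179.24029134] [ 7.22280028e-01  2.83481362e-01 -2.81797208e-01 -5.84662949e-04
 -1.01024851e+00 -5.49398094e-01]
-170.11272353376359
```

View pics/w1.png

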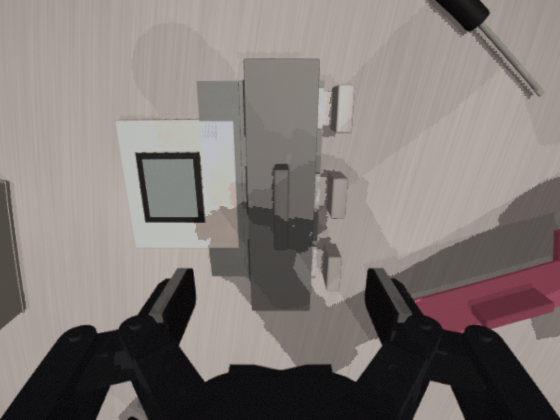

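The wrist view shows the grey rib at pixels (273-289, 165-250), matching the predicted corners. I'll descend and grip.

Request:
carry_out([
  [[0,0.001,-0.04,0,0,0,-1],[0,0,-0.04,0,0,0,-1],[0,0,-0.02,0,0,0,-1],[0,0,-0.009,0,0,0,-1],[0,0,0,0,0,0,1]],
])

```text
clock: 2.85
position: [491.4, 219.2, 72.3]
ee_rot: [0.765, -0.644, 0.0, 0.0]
contact_force: [-0.3, 0.6, 0.3]
gripper_width: 73.4
```

Request:
carry_out([
  [[0,0,0,0,0,0,1],[0,0,0,0,0,0,1],[0,0,0,0,0,0,1],[0,0,0,0,0,0,1],[0,0,0,0,0,0,1]],
])

```text
clock: 3.35
position: [491.9, 220.5, 73.3]
ee_rot: [0.765, -0.644, 0.0, -0.001]
contact_force: [-1.1, -0.4, 4.5]
gripper_width: 10.7
```

Request:
carry_out([
  [[0,0,0.004,0,0,0,1],[0,0,0.006,0,0,0,1],[0,0,0.01,0,0,0,1],[0,0,0.015,0,0,0,1],[0,0,0.02,0,0,0,1]],
])

```text
clock: 3.85
position: [491.0, 219.6, 128.0]
ee_rot: [0.765, -0.644, -0.0, 0.001]
contact_force: [0.6, -0.2, -2.0]
gripper_width: 10.6
```

Request:
carry_out([
  [[0,0,0.02,0,0,0,1],[0,0,0.02,0,0,0,1],[0,0,0.02,0,0,0,1],[0,0,0.01,0,0,0,1],[0,0,0,0,0,0,1]],
])

```text
clock: 4.35
position: [492.0, 220.5, 199.4]
ee_rot: [0.765, -0.644, 0.0, -0.002]
contact_force: [0.3, 0.4, -2.5]
gripper_width: 10.3
```

```bash
python3 - <<'E'
from h import *
s=optics.get_image("scene"); cv2.imwrite("pics/s2.png",s["color"][:,:,::-1])
w=optics.get_image("wrist"); cv2.imwrite("pics/w2.png",w["color"][:,:,::-1])
st=arm.read_state(); print(st["position"],st["contact_force"],st["gripper_width"])
E
```

```text
[490.82210494 219.72318662 196.87843321] [ 0.30685625 -0.46686746 -2.98514984] 10.778186698503996
```

View pics/s2.png

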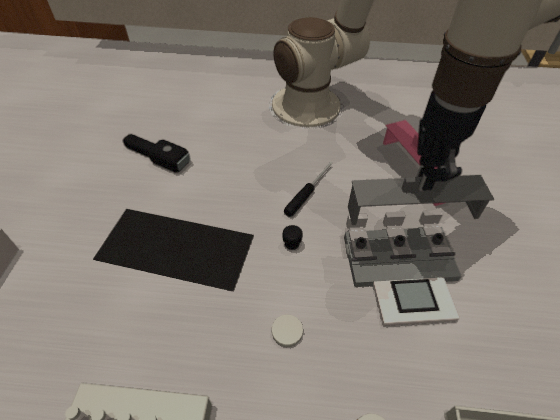

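View pics/w2.png

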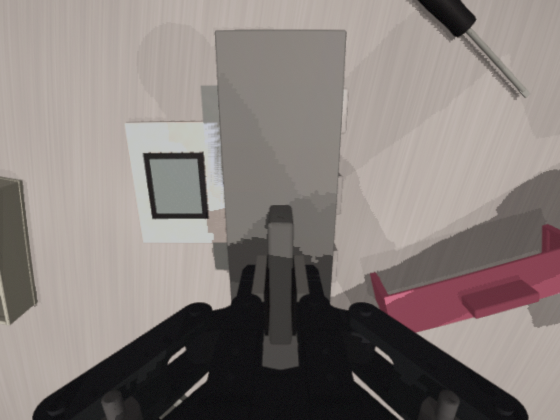

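The guard is off (scene view: it is level at (420,190), and three bolts show at (362,242), (400,240), (437,238)). Next I carry it to the mat.

Request:
carry_out([
  [[0.003,-0.03,0,0,0,-1.2,1],[0.003,-0.038,0,0,0,-1.5,1],[0.0035,-0.038,0,0,0,-1.5,1],[0.0035,-0.038,0,0,0,-1.5,1],[0.0035,-0.038,0,0,0,-1.5,1]],
])

```text
clock: 4.95
position: [507.0, 36.5, 196.0]
ee_rot: [0.723, -0.691, -0.001, 0.001]
contact_force: [0.4, -0.7, -1.0]
gripper_width: 10.7
```

Request:
carry_out([
  [[0.0035,-0.038,0,0,0,-1.5,1],[0.0035,-0.038,0,0,0,-1.5,1],[0.0035,-0.038,0,0,0,-1.5,1],[0.0035,-0.038,0,0,0,-1.5,1],[0.0035,-0.038,0,0,0,-1.5,1]],
])

```text
clock: 5.45
position: [524.5, -153.4, 195.8]
ee_rot: [-0.676, 0.737, 0.001, -0.001]
contact_force: [0.3, 0.9, -2.3]
gripper_width: 10.7
```

Request:
carry_out([
  [[0.003,-0.038,0,0,0,-1.5,1],[0.003,-0.035,-0.01,0,0,-1.4,1],[0.001,-0.018,-0.04,0,0,0,1],[0,0,-0.04,0,0,0,1],[0,0,-0.01,0,0,0,1]],
])

```text
clock: 5.95
position: [527.7, -242.6, 91.1]
ee_rot: [-0.657, 0.754, 0.005, -0.004]
contact_force: [-1.1, 0.3, -1.5]
gripper_width: 10.3
```

```bash
python3 - <<'E'
from h import *
s=optics.get_image("scene"); crop(s,80,150,300,310,3.5,"pics/s3.png")
st=arm.read_state(); print(st["position"],st["contact_force"],st["gripper_width"],st["clock"])
from scipy.spatial.transform import Rotation as Ro
m=Ro.from_quat(st["ee_rot"]).as_matrix();print(np.degrees(np.arctan2(m[1,1],m[0,1])), m[:,2])
E
```

```text
[ 528.76907708 -242.41938975   92.00745088] [-0.34707988  0.09843273 -2.6511063 ] 10.570315413233354 6.0
172.160412819203 [-0.01091942  0.00249303 -0.99993727]
```

View pics/s3.png

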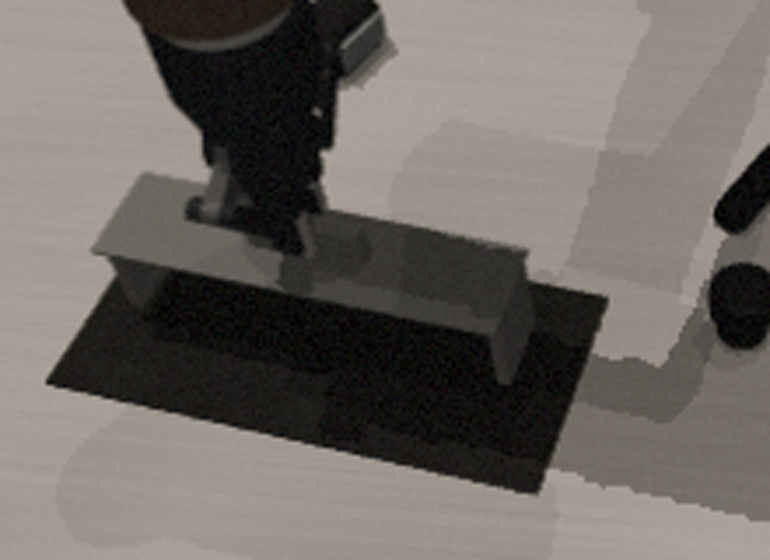

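Request:
carry_out([
  [[0.003,0,-0.005,0,0,0,1],[0,0,-0.005,0,0,0,1],[0,0,-0.003,0,0,0,1],[0,0,0,0,0,0,1]],
])

```text
clock: 6.4
position: [535.8, -242.6, 85.0]
ee_rot: [-0.658, 0.753, -0.0, 0.0]
contact_force: [-0.8, -0.9, -1.1]
gripper_width: 10.5
```

Request:
carry_out([
  [[0,0,-0.002,0,0,0,1],[0,0,0,0,0,0,1]],
])

```text
clock: 6.6
position: [535.4, -242.8, 82.6]
ee_rot: [-0.658, 0.753, -0.0, 0.0]
contact_force: [-0.3, 0.8, -2.4]
gripper_width: 10.8
```

Request:
carry_out([
  [[0,0,-0.001,0,0,0,1],[0,0,0,0,0,0,1]],
])

```text
clock: 6.8
position: [535.3, -242.9, 81.4]
ee_rot: [-0.658, 0.753, -0.0, 0.0]
contact_force: [-0.5, 1.4, -1.9]
gripper_width: 10.2
```

Request:
carry_out([
  [[0,0,-0.003,0,0,0,1],[0,0,0,0,0,0,1]],
])

```text
clock: 7.0
position: [535.0, -242.8, 77.8]
ee_rot: [-0.658, 0.753, 0.0, -0.0]
contact_force: [0.2, -0.4, -1.6]
gripper_width: 10.4
```

Request:
carry_out([
  [[0,0,-0.002,0,0,0,1],[0,0,0,0,0,0,1]],
])

```text
clock: 7.2
position: [535.5, -243.0, 76.4]
ee_rot: [-0.658, 0.753, -0.0, 0.0]
contact_force: [-0.5, -0.2, -0.9]
gripper_width: 10.3
```

Request:
carry_out([
  [[0,0,-0.001,0,0,0,1],[0,0,0,0,0,0,1]],
])

```text
clock: 7.4
position: [535.6, -243.0, 76.4]
ee_rot: [-0.658, 0.753, -0.0, 0.0]
contact_force: [-1.2, 1.2, 4.5]
gripper_width: 10.4
```

Contact with the mat at 4.5 N. I'll release and rise.

Request:
carry_out([
  [[0,0,0,0,0,0,-1],[0,0,0,0,0,0,-1],[0,0,0,0,0,0,-1],[0,0,0,0,0,0,-1],[0,0,0,0,0,0,-1]],
])

```text
clock: 7.9
position: [535.3, -242.9, 75.2]
ee_rot: [-0.658, 0.753, 0.0, -0.0]
contact_force: [0.1, -0.8, -0.2]
gripper_width: 81.5
```

Request:
carry_out([
  [[0,0,0.02,0,0,0,-1],[0,0,0.04,0,0,0,-1],[0,0,0.04,0,0,0,-1],[0,0,0.03,0,0,0,-1]],
])

```text
clock: 8.3
position: [536.0, -243.2, 208.0]
ee_rot: [-0.658, 0.753, -0.001, 0.001]
contact_force: [1.0, -0.4, 0.9]
gripper_width: 85.6
```

Request:
carry_out([
  [[-0.003,0.035,0,0,0,-8,1],[-0.003,0.04,0,0,0,-8,1],[-0.003,0.04,0,0,0,-8,1],[-0.003,0.04,0,0,0,-8,1],[-0.003,0.04,0,0,0,-8,1]],
])

```text
clock: 8.8
position: [520.0, -46.5, 205.4]
ee_rot: [-0.357, 0.934, -0.0, 0.0]
contact_force: [0.4, -0.2, 0.8]
gripper_width: 12.5
```

```bash
python3 - <<'E'
from h import *
s=optics.get_image("scene"); crop(s,80,150,480,310,2,"pics/s4.png")
d=optics.get_image("top"); crop(d,300,110,480,240,4,"pics/t4.png"); crop(d,95,100,245,235,5,"pics/t4b.png")
st=arm.read_state(); print(st["position"],st["joints"],st["gripper_width"],st["clock"])
E
```

```text
[520.1344959  -44.43710133 205.59907673] [ 2.25574467e-01  2.31058108e-01 -2.82187765e-01 -5.86699867e-04
 -1.05672922e+00 -1.05621711e+00] 0.19016778655436742 8.9
```

View pics/s4.png

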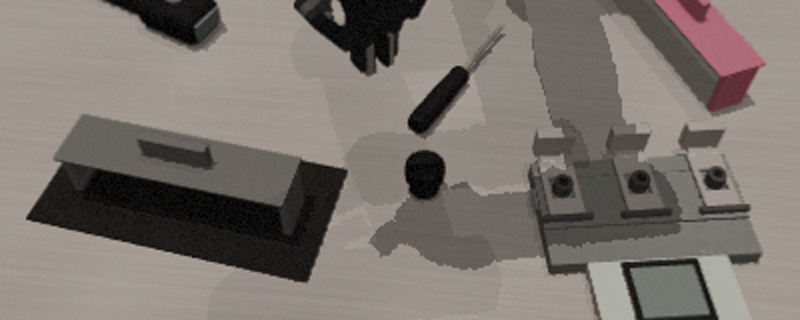

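View pics/t4.png

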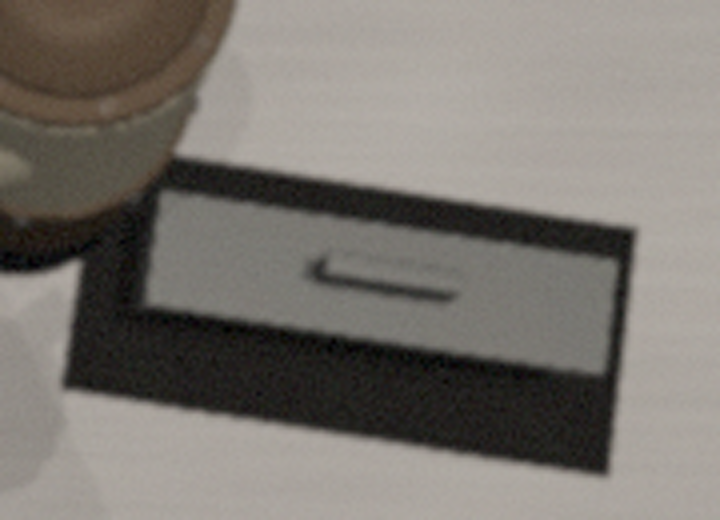

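View pics/t4b.png

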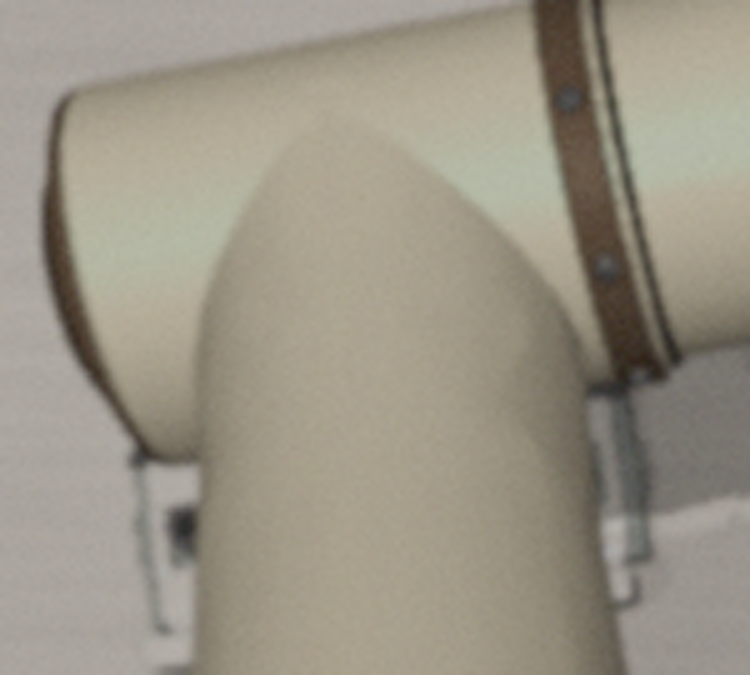

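The scene view shows the guard standing upright on the mat, around (180,170) in the half-scale crop, with the bolt heads at (563,182), (639,178) and (716,173). I'll measure both.

```bash
python3 - <<'E'
from h import *
d=optics.get_image("top");s=optics.get_image("scene")
q=ray(d,np.array([(155,190),(620,258),(605,375),(143,305)])/4-.4+[300,110],67);print(q.round(0),q.mean(0))
crop(s,330,200,480,290,5,"pics/s5.png")
h=ray(s,np.array([(563,182),(639,178),(716,173)])/2-.25+[80,150],40);print(h)
c,sn=np.cos(.172),np.sin(.172)
P=np.array([[491.5+c*x-sn*y,221.2+sn*x+c*y,z] for x,y,z in [(-2,80,40),(-2,0,40),(-2,-80,40)]]);print(P,((proj(s,P)-[330,200]+.4)*5).round(0))
E
```

```text
[[ 582. -125.   67.]
 [ 552. -363.   67.]
 [ 491. -354.   67.]
 [ 522. -120.   67.]] [ 536.5068816  -240.58869231   67.        ]
[[504.15466099 141.04014389  40.        ]
 [490.49848807 218.28660255  40.        ]
 [475.27816234 297.44125095  40.        ]]
[[475.83725682 299.67724814  40.        ]
 [489.52951114 220.85769364  40.        ]
 [503.22176545 142.03813914  40.        ]] [[547. 185.]
 [354. 194.]
 [161. 204.]]
```

View pics/s5.png

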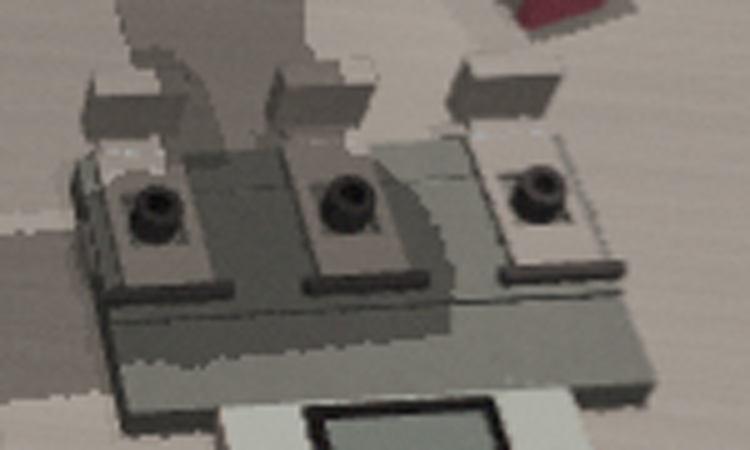

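Request:
carry_out([
  [[-0.003,0.037,-0.01,0,0,-6.5,1],[-0.003,0.037,-0.02,0,0,-6.5,1],[-0.0035,0.037,-0.03,0,0,-6.5,1],[-0.0035,0.037,-0.04,0,0,-6.5,1],[-0.0035,0.038,-0.04,0,0,-6.3,1]],
])

```text
clock: 9.5
position: [505.0, 131.5, 71.7]
ee_rot: [-0.084, 0.996, 0.0, 0.001]
contact_force: [0.1, 0.5, -0.7]
gripper_width: 0.0
```

Request:
carry_out([
  [[0,0,-0.01,0,0,0,1],[0,0,0,0,0,0,1]],
])

```text
clock: 9.7
position: [503.7, 130.3, 60.5]
ee_rot: [-0.087, 0.996, -0.001, -0.002]
contact_force: [0.1, -0.5, 0.6]
gripper_width: -0.1
```

```bash
python3 - <<'E'
from h import *
s=optics.get_image("scene");crop(s,330,180,480,290,5,"pics/s6.png")
st=arm.read_state(); print(st["position"],st["joints"],st["gripper_width"],st["clock"],st["contact_force"])
from scipy.spatial.transform import Rotation as Ro
m=Ro.from_quat(st["ee_rot"]).as_matrix();print(np.degrees(np.arctan2(m[1,1],m[0,1])), m[:,2])
E
```

```text
[504.68442297 130.26470476  62.03437772] [ 5.64386613e-01  4.04116624e-01 -4.58265249e-01  4.72400312e-04
 -7.10164878e-01 -1.96193858e+00] -0.0907524199453873 9.75 [-0.17488883  0.50978677  0.30936647]
99.94675032530228 [-0.00131418 -0.00119649 -0.99999842]
```

View pics/s6.png

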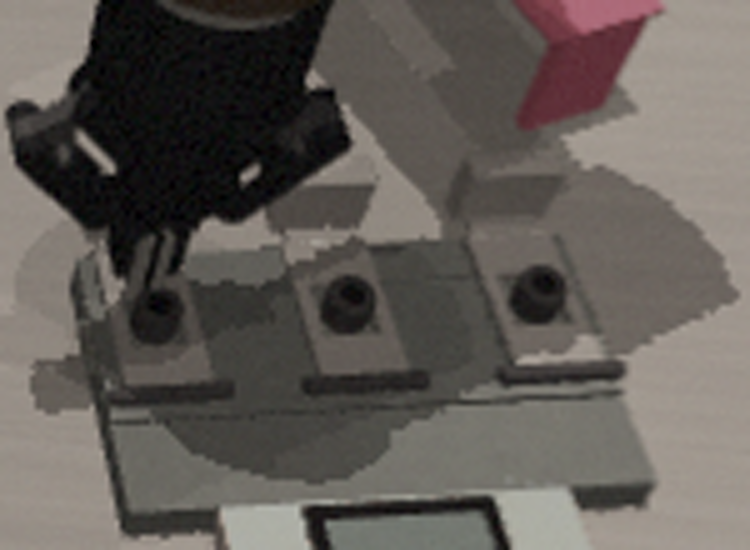

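Request:
carry_out([
  [[-0.0005,0.011,0,0,0,0,1],[0,0,-0.01,0,0,0,1],[0,0,-0.007,0,0,0,1],[0,0,0,0,0,0,1]],
])

```text
clock: 10.15
position: [503.3, 141.6, 44.7]
ee_rot: [-0.086, 0.996, -0.0, -0.001]
contact_force: [-0.2, 1.0, 0.2]
gripper_width: -0.2
```

Request:
carry_out([
  [[0,0,-0.002,0,0,0,1],[0,0,0,0,0,0,1]],
])

```text
clock: 10.35
position: [504.0, 142.2, 43.4]
ee_rot: [-0.086, 0.996, -0.0, -0.0]
contact_force: [-0.5, 0.1, -0.4]
gripper_width: 0.0
```

Request:
carry_out([
  [[0,0,-0.002,0,0,0,1],[0,0,0,0,0,0,1]],
])

```text
clock: 10.55
position: [503.9, 142.3, 41.4]
ee_rot: [-0.087, 0.996, -0.0, -0.0]
contact_force: [-0.0, 0.1, -0.8]
gripper_width: -0.3
```

Request:
carry_out([
  [[0,0,-0.002,0,0,0,1],[0,0,0,0,0,0,1]],
])

```text
clock: 10.75
position: [504.2, 142.5, 39.6]
ee_rot: [-0.087, 0.996, 0.0, 0.0]
contact_force: [0.1, -0.2, 1.5]
gripper_width: 0.1
```

Request:
carry_out([
  [[0,0,-0.001,0,0,0,1],[0,0,0,0,0,0,1]],
])

```text
clock: 10.95
position: [504.2, 142.5, 39.5]
ee_rot: [-0.087, 0.996, -0.0, 0.0]
contact_force: [-1.6, 0.2, 6.9]
gripper_width: -0.3
```

Request:
carry_out([
  [[0,0,-0.001,0,0,0,1],[0,0,0,0,0,0,1]],
])

```text
clock: 11.15
position: [504.3, 142.5, 39.5]
ee_rot: [-0.087, 0.996, -0.0, 0.0]
contact_force: [-3.9, -0.6, 13.0]
gripper_width: 0.3
```

Bolt c is tight: 13 N with no sink. On to b.

Request:
carry_out([
  [[0,0,0.02,0,0,0,1],[-0.007,0.0395,0.005,0,0,0,1],[-0.007,0.0395,0,0,0,0,1],[0,0,-0.01,0,0,0,1],[0,0,-0.009,0,0,0,1]],
])

```text
clock: 11.65
position: [489.5, 222.1, 43.0]
ee_rot: [-0.087, 0.996, 0.0, -0.0]
contact_force: [-0.1, -0.4, -0.0]
gripper_width: 0.2
```

Request:
carry_out([
  [[0,0,-0.002,0,0,0,1],[0,0,0,0,0,0,1]],
])

```text
clock: 11.85
position: [489.6, 220.1, 40.7]
ee_rot: [-0.086, 0.996, -0.001, -0.001]
contact_force: [0.7, 0.2, -0.3]
gripper_width: -0.2
```

Request:
carry_out([
  [[0,0,-0.002,0,0,0,1],[0,0,0,0,0,0,1]],
])

```text
clock: 12.05
position: [490.2, 220.7, 39.5]
ee_rot: [-0.086, 0.996, -0.0, 0.0]
contact_force: [-0.2, 0.4, 0.3]
gripper_width: -0.4
```

Request:
carry_out([
  [[0,0,-0.002,0,0,0,1],[0,0,0,0,0,0,1]],
])

```text
clock: 12.25
position: [490.2, 221.1, 37.6]
ee_rot: [-0.086, 0.996, 0.0, 0.0]
contact_force: [0.3, 0.0, 0.1]
gripper_width: -0.2
```

Request:
carry_out([
  [[0,0,-0.001,0,0,0,1],[0,0,0,0,0,0,1]],
])

```text
clock: 12.45
position: [490.1, 221.3, 36.6]
ee_rot: [-0.087, 0.996, 0.0, 0.0]
contact_force: [0.7, -1.3, 1.7]
gripper_width: 0.1
```

Bolt b gives way at low force. I'll press on to the hard stop.

Request:
carry_out([
  [[0,0,-0.001,0,0,0,1],[0,0,-0.001,0,0,0,1],[0,0,0,0,0,0,1]],
])

```text
clock: 12.75
position: [490.0, 221.4, 34.4]
ee_rot: [-0.087, 0.996, 0.0, 0.0]
contact_force: [0.6, -0.9, 0.3]
gripper_width: 0.2
```

Request:
carry_out([
  [[0,0,-0.001,0,0,0,1],[0,0,0,0,0,0,1]],
])

```text
clock: 12.95
position: [490.0, 221.4, 33.6]
ee_rot: [-0.087, 0.996, 0.0, 0.0]
contact_force: [0.6, 0.2, 2.2]
gripper_width: -0.1
```

Request:
carry_out([
  [[0,0,-0.001,0,0,0,1],[0,0,0,0,0,0,1]],
])

```text
clock: 13.15
position: [490.1, 221.4, 33.5]
ee_rot: [-0.087, 0.996, -0.0, 0.0]
contact_force: [-2.7, -1.9, 9.1]
gripper_width: 0.0
```

Request:
carry_out([
  [[0,0,-0.001,0,0,0,1],[0,0,0,0,0,0,1]],
])

```text
clock: 13.35
position: [490.1, 221.5, 33.4]
ee_rot: [-0.087, 0.996, -0.0, 0.0]
contact_force: [-3.8, -1.1, 14.4]
gripper_width: 0.1
```

Bolt b has reached its hard stop, about 6 mm down. Next I rise and go above lug b with the fingers part open.

Request:
carry_out([
  [[0,0,0.04,0,0,0,1],[0,0,0.04,0,0,0,-0.4],[-0.026,-0.005,0.01,0,0,0,-0.4],[-0.026,-0.005,0,0,0,0,-0.4],[0,0,0,0,0,0,-0.4]],
])

```text
clock: 13.85
position: [435.0, 210.2, 121.6]
ee_rot: [-0.087, 0.996, 0.0, -0.001]
contact_force: [0.9, -0.1, -1.5]
gripper_width: 57.9
```

Request:
carry_out([
  [[0,0,0,0,0,0,-0.4],[0,0,0,0,0,0,-0.4]],
])

```text
clock: 14.05
position: [438.5, 211.7, 121.3]
ee_rot: [-0.087, 0.996, 0.0, 0.0]
contact_force: [0.3, 0.5, -0.1]
gripper_width: 60.0
```

```bash
python3 - <<'E'
from h import *
w=optics.get_image("wrist"); cv2.imwrite("pics/w7.png",w["color"][:,:,::-1])
s=optics.get_image("scene");crop(s,330,180,480,290,5,"pics/s7.png")
st=arm.read_state(); print(st["position"],st["joints"],st["gripper_width"],st["clock"])
c,sn=np.cos(.172),np.sin(.172)
P=np.array([[491.5+c*x-sn*y,221.2+sn*x+c*y,z] for x,y,z in [(-61,20,56),(-61,-20,56),(-47,20,56),(-47,-20,56)]]);print(proj(w,P).round(0))
E
```

```text
[438.54805991 211.60551872 121.11847691] [ 7.83955604e-01  2.69320017e-01 -4.76823929e-01  4.23395977e-05
 -8.24936780e-01 -2.18165893e+00] 59.68292796899142 14.15
[[308. 215.]
 [254. 215.]
 [308. 233.]
 [254. 232.]]
```

View pics/w7.png

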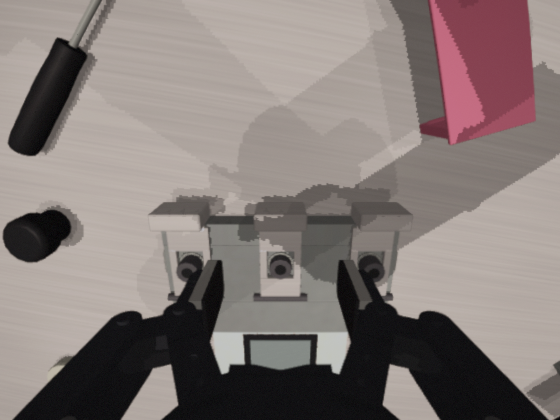

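View pics/s7.png

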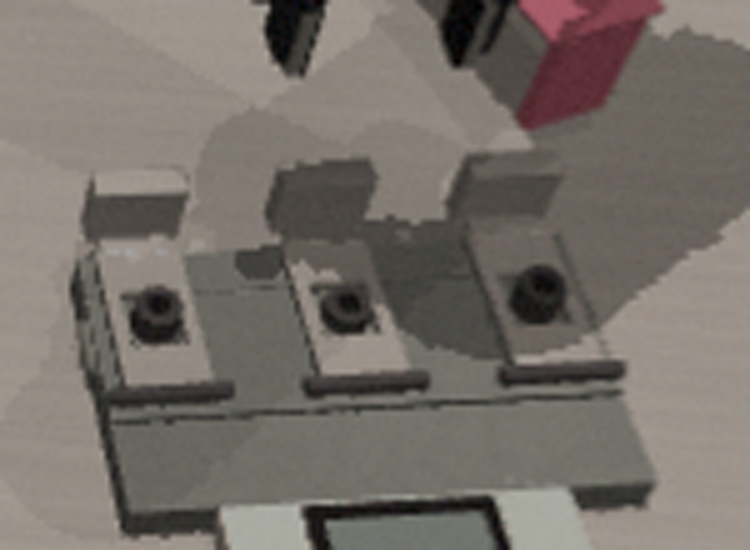

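```bash
python3 - <<'E'
from h import *
w=optics.get_image("wrist"); crop(w,140,185,420,310,2.8,"pics/w8.png")
c,sn=np.cos(.172),np.sin(.172)
P=np.array([[491.5+c*x-sn*y,221.2+sn*x+c*y,z] for x,y,z in [(-2,80,40),(-2,0,34),(-2,-80,40),(-61,-60,56),(-61,-100,56),(-47,-60,56),(-47,-100,56)]]);print(((proj(w,P)-[140,185])*2.8).round(0))
E
```

```text
[[657. 248.]
 [395. 238.]
 [132. 247.]
 [167.  84.]
 [ 17.  83.]
 [171. 133.]
 [ 25. 132.]]
```

View pics/w8.png

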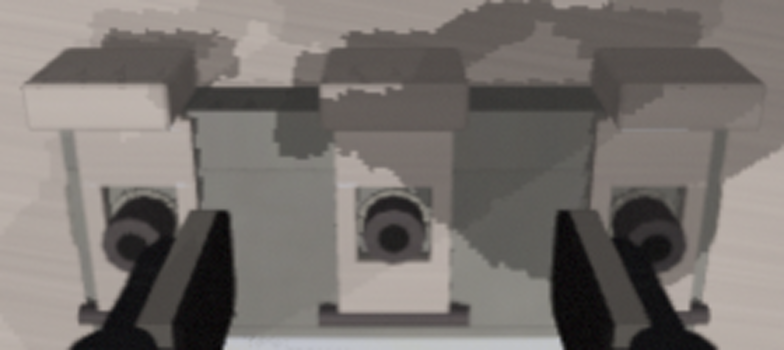

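The wrist crop shows lug b's top at x 320-468, y 84-130, as predicted, centred between the fingers. Descending.

Request:
carry_out([
  [[0,0,-0.03,0,0,0,-0.4],[0,0,-0.03,0,0,0,-0.4],[0,0,-0.02,0,0,0,-0.4],[0,0,-0.01,0,0,0,-0.4],[0,0,-0.01,0,0,0,-0.4]],
])

```text
clock: 14.7
position: [438.5, 211.5, 20.8]
ee_rot: [-0.087, 0.996, -0.0, 0.0]
contact_force: [-0.4, 0.4, 0.1]
gripper_width: 59.9
```

Request:
carry_out([
  [[0,0,0,0,0,0,0.2],[0,0,0,0,0,0,0.5],[0,0,0,0,0,0,1],[0,0,0,0,0,0,1],[0,0,0,0,0,0,1]],
])

```text
clock: 15.2
position: [438.2, 211.7, 21.8]
ee_rot: [-0.087, 0.996, 0.0, 0.0]
contact_force: [-0.4, 2.5, -4.1]
gripper_width: 39.2
```

```bash
python3 - <<'E'
from h import *
s=optics.get_image("scene");crop(s,330,150,480,270,5,"pics/s9.png")
st=arm.read_state(); print(st["position"],st["contact_force"],st["gripper_width"],st["clock"])
c,sn=np.cos(.172),np.sin(.172)
pr=None
for t in range(0,66,5):
    t=np.radians(t);x=-86*np.cos(t)+13*np.sin(t)+86;z=86*np.sin(t)+13*np.cos(t)-13
    p=np.array([c*x,sn*x,z]); 
    if pr is not None: print(round(np.degrees(t)),p.round(1),(p-pr).round(1))
    pr=p
E
```

```text
[438.16801861 211.63530448  21.81323749] [ 0.04188076  1.66720723 -2.02221626] 38.86823235517017 15.25
5 [1.4 0.2 7.4] [1.4 0.2 7.4]
10 [ 3.5  0.6 14.7] [2.1 0.4 7.3]
15 [ 6.2  1.1 21.8] [2.7 0.5 7.1]
20 [ 9.5  1.6 28.6] [3.3 0.6 6.8]
25 [13.4  2.3 35.1] [3.9 0.7 6.5]
30 [17.8  3.1 41.3] [4.4 0.8 6.1]
35 [22.7  3.9 47. ] [4.9 0.9 5.7]
40 [28.1  4.9 52.2] [5.4 0.9 5.3]
45 [33.9  5.9 57. ] [5.8 1.  4.8]
50 [40.1  7.  61.2] [6.2 1.1 4.2]
55 [46.6  8.1 64.9] [6.5 1.1 3.7]
60 [53.5  9.3 68. ] [6.8 1.2 3.1]
65 [60.5 10.5 70.4] [7.1 1.2 2.5]
```

View pics/s9.png

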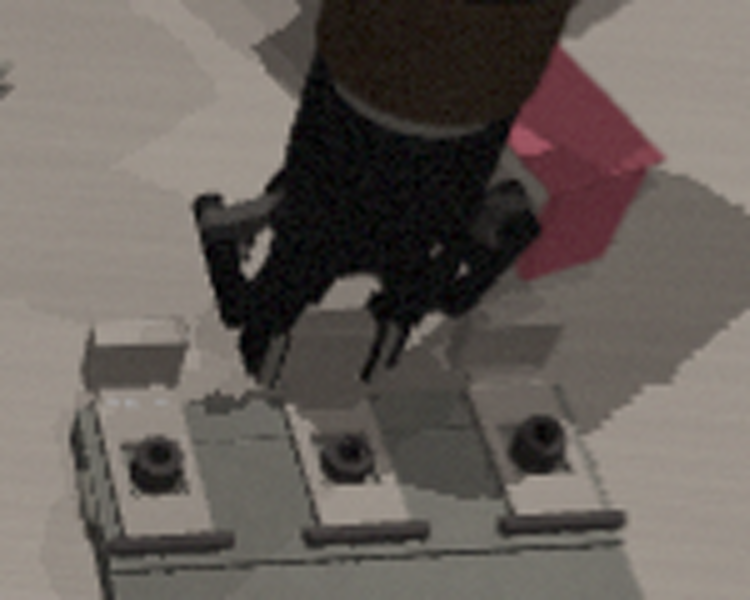

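Request:
carry_out([
  [[0.001,0,0.0075,0,0,0,1],[0.0025,0.0005,0.007,0,0,0,1],[0,0,0,0,0,0,1]],
])

```text
clock: 15.55
position: [442.1, 212.3, 36.9]
ee_rot: [-0.086, 0.996, 0.001, 0.001]
contact_force: [1.3, 2.8, -4.0]
gripper_width: 38.9
```

Request:
carry_out([
  [[0.0028,0.0005,0.0071,0,0,0,1],[0.0034,0.0006,0.0068,0,0,0,1],[0.004,0.0007,0.0065,0,0,0,1],[0,0,0,0,0,0,1]],
])

```text
clock: 15.95
position: [452.1, 214.0, 56.9]
ee_rot: [-0.086, 0.996, 0.001, 0.0]
contact_force: [0.3, 3.5, -5.3]
gripper_width: 39.0
```

```bash
python3 - <<'E'
from h import *
s=optics.get_image("scene");crop(s,330,150,480,270,5,"pics/s10.png")
st=arm.read_state(); print(st["position"],st["contact_force"],st["wrist_torque"],st["gripper_width"],st["clock"])
E
```

```text
[452.03010027 214.04926842  56.7919797 ] [ 0.90904114  3.69806516 -4.02719668] [ 0.85186217 -0.0797929  -0.0486849 ] 39.491440926884096 16.0
```

View pics/s10.png

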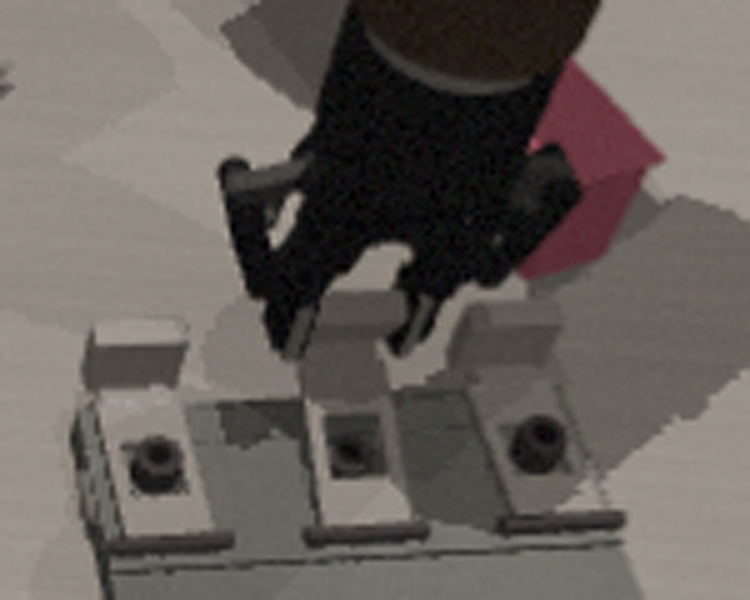

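Keeper b is rising as planned, with low forces. Continuing along the arc.

Request:
carry_out([
  [[0.0045,0.0008,0.0062,0,0,0,1],[0.005,0.0009,0.0057,0,0,0,1],[0.0055,0.0009,0.0053,0,0,0,1],[0.0058,0.001,0.0048,0,0,0,1],[0,0,0,0,0,0,1]],
])

```text
clock: 16.5
position: [471.1, 217.2, 77.5]
ee_rot: [-0.086, 0.996, -0.0, -0.002]
contact_force: [-1.8, 5.9, -7.1]
gripper_width: 38.9
```

Request:
carry_out([
  [[0.0062,0.0011,0.0042,0,0,0,1],[0.0065,0.0011,0.0037,0,0,0,1],[0.0068,0.0012,0.0031,0,0,0,1],[0,0,0,0,0,0,1]],
])

```text
clock: 16.9
position: [489.7, 220.5, 88.3]
ee_rot: [-0.086, 0.996, -0.0, -0.003]
contact_force: [-4.5, 6.6, -6.6]
gripper_width: 39.2
```

```bash
python3 - <<'E'
from h import *
s=optics.get_image("scene");crop(s,330,150,480,270,5,"pics/s11.png")
cv2.imwrite("pics/s11f.png",s["color"][:,:,::-1])
w=optics.get_image("wrist"); cv2.imwrite("pics/w11.png",w["color"][:,:,::-1])
st=arm.read_state(); print(st["position"],st["contact_force"],st["wrist_torque"],st["gripper_width"],st["clock"])
E
```

```text
[489.59575526 220.48195809  88.25599282] [-4.22760386  6.27732626 -5.92624992] [1.5731396  1.29654202 0.06548483] 39.17107896470725 17.0
```

View pics/s11.png

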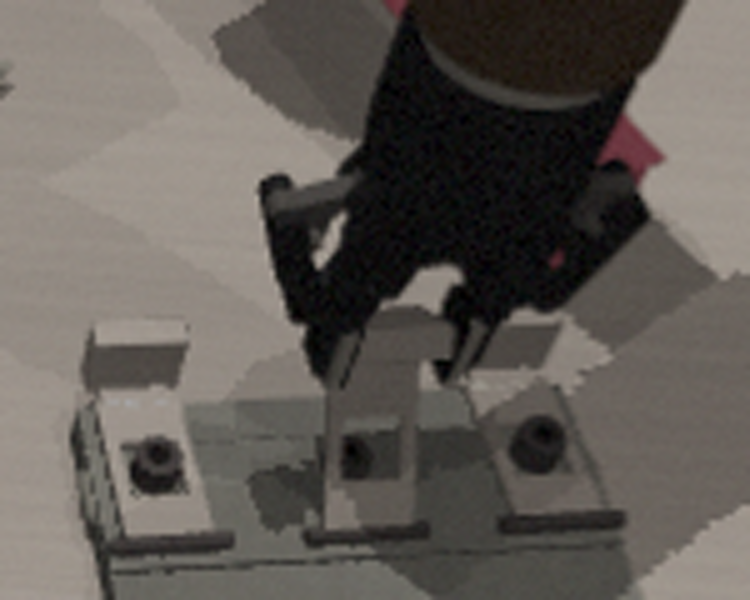

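View pics/w11.png

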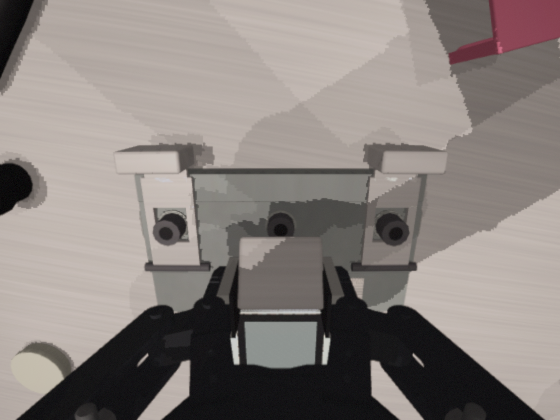

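View pics/s11f.png

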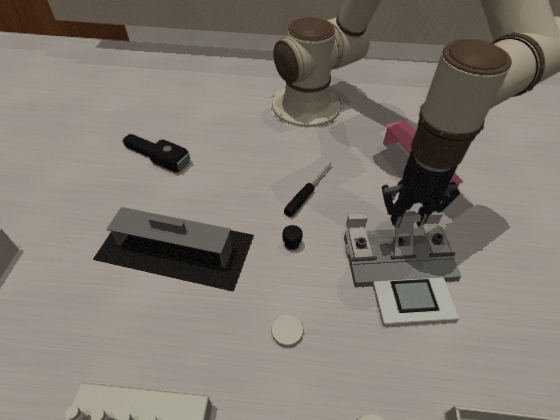

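```bash
python3 - <<'E'
from h import *
s=optics.get_image("scene");d=optics.get_image("top")
c,sn=np.cos(.172),np.sin(.172)
for t in (0,40,50,58,65):
    a=np.radians(t); o=[]
    for (u,v,y) in ((-79,2,-20),(-79,2,20),(-79,30,-20),(-79,30,20)):
        x=32+u*np.cos(a)+v*np.sin(a); z=26-u*np.sin(a)+v*np.cos(a)
        o.append([491.5+c*x-sn*y,221.2+sn*x+c*y,z])
    print(t,((proj(s,o)-[330,150]+.4)*5).round(0).tolist())
st=arm.read_state(); print(st["contact_force"],st["joint_vel"].round(3))
E
```

```text
0 [[274.0, 378.0], [366.0, 373.0], [288.0, 336.0], [382.0, 332.0]]
40 [[312.0, 340.0], [410.0, 335.0], [336.0, 341.0], [438.0, 336.0]]
50 [[324.0, 344.0], [423.0, 339.0], [349.0, 358.0], [452.0, 354.0]]
58 [[333.0, 352.0], [434.0, 347.0], [359.0, 377.0], [463.0, 372.0]]
65 [[342.0, 363.0], [444.0, 358.0], [367.0, 397.0], [473.0, 392.0]]
[-4.06395352  6.43991563 -5.21024655] [-0.002  0.002 -0.001 -0.001  0.003  0.002]
```

The lug's top-back corner is observed at about (455,360), which puts the cap at roughly 52-55°. That is above 45°, and the arm is steady. Handing in.

```bash
python3 -c "
from bench import job_done,arm
print(job_done()); print(arm.read_state()['clock'])"
```

```text
the job is handed in; nothing more can be done
None
the job is handed in; nothing more can be done
```

The job is handed in at about 17 s of the 61 s allowed. Handing in gives no verdict, so the results below are my own measurements.

- **Guard:** I pulled it straight up off the rail and set it upright on the mat. Its centre measured about 5 mm from the mat's centre, lengthwise within a few hundredths of a radian. The last scene picture shows it standing untouched.
- **Bolts:** Bolt c was tight, with no sink at 13 N. Bolt b was the loose one: it sank about 6 mm under 2–3 N, then hit a hard stop at 14 N. I did not tap bolt a, since the loose one was already found.
- **Keeper:** I gripped keeper b by its lug and lifted it along its arc. It is still held, with a finger opening of 39 mm and a steady force of about 9 N.
- **Opening angle:** My two estimates differ slightly. The tool's travel gives about 58°, and the camera picture gives about 52–55°. Both are over 45°.
- **Other keepers and bystanders:** Keepers a and c are shut. In the scene picture the eyepiece and dish have not moved.

One row on the way to bolt c was cut short, leaving the tool 11 mm off. I saw this and corrected it before tapping. No other check failed.

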